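# Draw soap slugs from their tight case and load the melter's tube

### The job

Load the soap melter: draw the white slug up out of its tight cutout in the pink case and let it drop into the melter's upright clear tube, then do the same with the pink slug so that it rests on top of the white one. The case only lies on the bench and a plain pull would lift it, so ease each slug up little by little with small to-and-fro twists. Do not tip, lift or drag the case, leave the yellow slug in it, and do not disturb the other things.

Things in the scene. Friction and masses are not known exactly. Their poses are not given: they have to be found in the camera images.
- white_slug: White cylinder of hard soap base, 24 mm diameter, 66 mm long, about 34 g, standing upright in one of the case's three cutouts with its upper 34 mm sticking out. Origin: centre of its lower end; z up along its axis.
- pink_slug: Pink cylinder of hard soap base, 24 mm diameter, 66 mm long, about 34 g, standing upright in one of the case's three cutouts with its upper 34 mm sticking out. Origin: centre of its lower end; z up along its axis.
- yellow_slug: Yellow cylinder of hard soap base, 24 mm diameter, 66 mm long, about 34 g, standing upright in one of the case's three cutouts with its upper 34 mm sticking out. Origin: centre of its lower end; z up along its axis. It stays in the case.
- white_slug_center (a point): Middle of the white slug, on its axis, 33 mm above its lower end.
- pink_slug_center (a point): Middle of the pink slug, on its axis, 33 mm above its lower end.
- case: Weighted case, pink shell with dark insert, 88 x 204 x 44 mm (x, y, z), 1.5 kg, loose on the bench. Origin: centre of its underside, z up. Three cutouts in a row along its y axis at y = -58, 0, +58 mm, open at the top, floor 12 mm above the underside (32 mm deep), one slug in each; which is where varies. Both x sides of each protruding slug are free for fingers.
- case_top (a point): Middle of the case's top, 44 mm above the bench. Sprung rubber jaws in each cutout pinch the slug from +y and -y; it is free once raised 13 mm. A straight pull takes 12 to 24 N (varies) and tips or lifts the case (from 9 N at an end cutout, 15 N at the middle one). Twisted to and fro about its axis (0.2 to 0.3 rad each way, 1 to 3 mm rise per stroke, rising while turning) it comes up with a few newtons.
- tube_floor (a point): Bottom of the melter's magazine tube, on its axis: the top of the 45 mm high white base (120 x 100 mm), which is fixed to the bench. z up. A slug lying on the tube's bottom has its middle 33 mm above this point, a second one on top of it 99 mm.
- tube_mouth (a point): Centre of the open top of the clear tube, 154 mm above the tube's bottom (199 mm above the bench). The tube is upright, inner diameter 31 mm, and widens over its last 16 mm to a funnel of about 51 mm inside, 57 mm outside. A 12 mm wide steel back strip stands behind the tube on its base's +x side, below the funnel.
- dropper: Bystander: small white dropper bottle, 25 mm diameter, 65 mm high, loose. Origin: centre of its underside.
- reagent_jar: Bystander: amber jar, 60 mm diameter, 90 mm high, loose. Origin: centre of its underside.
- mortar: Bystander: white ceramic bowl, 90 mm diameter, 50 mm high, loose. Origin: centre of its underside.
- flask: Bystander: glass bottle with blue cap, 56 mm diameter, 110 mm high, loose. Origin: centre of its underside.
- beaker: Bystander: glass beaker, 72 mm diameter, 90 mm high, loose. Origin: centre of its underside.

How it is judged:
On the way:
1. the white slug lies at the bottom of the melter's tube (horizontal distance between white_slug_center and tube_floor below 0.008 m and z of white_slug_center in the frame of tube_floor between 0.025 and 0.041 m and linear speed of white_slug below 0.02 m/s), for 0.2 s.
At the end, for the whole second after the job is handed in: White slug at the tube's bottom, pink on top of it (middles within 8 mm of the tube's axis and of 33 and 99 mm above its bottom), released and at rest; yellow slug still in its cutout (raised under 8 mm); case flat on the bench (0.03 rad, 4 mm) (all of step 1 and horizontal distance between pink_slug_center and tube_floor below 0.008 m and z of pink_slug_center in the frame of tube_floor between 0.091 and 0.107 m and linear speed of pink_slug below 0.02 m/s and z of yellow_slug in the frame of case below 0.02 m and angle between case's own z axis and vertical below 0.03 rad and height (world z) of case below 0.004 m); the robot touches nothing.
It fails at once if the case is tipped by more than 0.08 rad (angle between case's own z axis and vertical above 0.08 rad).
It fails at once if the case is lifted or dragged by more than 25 mm (distance of case from where it was at the start of the episode above 0.025 m).
It fails at once if the case is lifted off the bench by more than 8 mm (height (world z) of case above 0.008 m).
It fails at once if the yellow slug is drawn up by more than 8 mm (z of yellow_slug in the frame of case above 0.02 m).
It fails at once if a bystander is moved by more than 20 mm (distance of any of dropper, reagent_jar, mortar, flask, beaker from where it was at the start of the episode above 0.02 m).
It also fails if it takes over 72 s, if anything falls off the work surface, if the arm or the gripper's body presses on something with over 40 N, if the wrist force passes 120 N, or if a joint passes its speed limit or range.

### The arm

A 6-joint arm with a two-finger parallel gripper is mounted at the origin on the work surface. World frame = base frame: x ahead of the robot, y to its left, z up, the work surface at z = 0. Lengths are in m, angles in rad, forces in N, time in s.
With the tool pointing down it reaches from about 0.35 to 0.775 m from the base axis. Payload 5.5 kg.
Tool frame: the origin (TCP) lies at the very end of the fingers, on their centre line; the grasp point (between the pads) lies 19 mm behind it; z points along the fingers, y is the direction in which the jaws open and shut (so a half turn about z gives the same grasp; the last joint's range is limited). The gripper opens to 85 mm and grips with 20 to 120 N. Pads are 22 mm wide; open, the fingers measure 114 mm over their backs; the gripper's body (76 mm by 85 mm) begins 54 mm behind the grasp point. The pads swing forward as they close: fully open they stand 13 mm farther back than shut.
Start: joints at [1.039, 0.313, 0.046, 1.304, 0, 1.431], TCP at [0.22, 0.531, 0.231] pointing down, gripper open.
Joint ranges: [-2.76, 2.76], [-0.86, 1.69], [-1.03, 1.26], [-2.2, 2.34], [-1.47, 1.5], [-3.14, 3.14]. Speed limits (rad/s): [2.57, 2.57, 3.14, 3.14, 3.14, 3.14].

### API

Orientations are given as a unit quaternion [w, x, y, z].
In Python, from workcell import get_state, read_camera, hand_in, find_in, silhouettes gives the robot as it stands. The module is installed in compiled form; this text tells all that it offers.
- The arm moves only by the tool send_rows, never from a script. Its argument "deltas" is a list that holds one entry, the list of rows, each a list of 6 numbers: the shift along the world's x, y, z in cm, then the turn, a rotation vector about the world's x, y, z in degrees. In form: [[[dx, dy, dz, wx, wy, wz], ...]]. A call has 1 to 12 rows; each row is the pose to reach, as a shift and turn from the pose commanded when the call began; what a row does not reach only later rows make up. A row lasts 1/10 s, in which the tool goes at most 50 mm and 8.59 degrees, less where a joint would pass 70% of its speed; a pose out of reach is approached as far as the arm can. A call with a gripper value outside its range is refused whole. "jaw" is the opening, from -1 (shut) to 1 (fully open), so that 0 is half open, set as the call begins (left out, the last holds). The fingers move at their own pace and stop on an object; "force" is the grip in N (left out, the last holds). Time passes only in rows, so rows that repeat a pose let the fingers close. It gives the time, the measured TCP pose, the force and the opening at its end, in the units of the state.
- get_state(): the state, without advancing time (a new reading comes with each control period).
- read_camera(name): name is "side" or "top" or "wrist"; returns a dict with "img" (400x640x3 uint8, red, green, blue), "z_map" (400x640 float32, m along the optical axis (not along the pixel's ray), 0 where there is no reading), "vfov" (degrees; the focal length in pixels is half the picture's height over the tangent of half this angle, whatever the lens; pixels are square), "cx", "cy" (the principal point, pixels), "R" (3x3) and "t" (3): a world point X has camera coordinates R X + t; the wrist camera has in their place "hand_eye" (4x4, takes a point from camera to tool coordinates, whose origin is the TCP and whose axes are the flange's). Camera axes: x right, y down, z forward; pixel columns grow to the right and rows downward; lengths in m; the calibration is good to about 2 mm. A picture is of the moment at which its call begins: read the wrist's pose just before it.
- hand_in(): hands the job in, once; it reports no verdict.
Trained networks look in a picture, given as the dict that the camera call returned (one of the last four; its "shot" number tells which), for a name from the list of things; names that differ only in an ending like _2 or _b are one class to them, and where a whole thing is asked for, a point or a joint stands for the part that bears it (a point fixed in the world has none). Each returns a list of dicts, best first, with "conf" (0 to 1); they miss things now and then, are a little off and sometimes report something else, mostly with a low value. They report only what shows in the picture. A call takes as long as a camera call.
- find_in(picture, thing): "box" ([centre column, centre row, width, height] in pixels, round what is visible of it).
- silhouettes(picture, thing): "mask" (400x640 bool, what is visible of it) and "box" ([centre column, centre row, width, height] in pixels, round what is visible of it).
The state is a dict: "clock": time; "joint_pos": joint angles; "qvel": joint speeds; "tau": joint torques, N m; "tcp_pos": TCP position; "orientation": TCP orientation; "wrist_force": force on the tool from outside, world axes, zero at the start; "ft_torque": the same for the moment, N m; "finger_gap": finger opening in m.
Only numpy, scipy, OpenCV 4.12 (cv2) and the standard library are available. Lean on these libraries where they do the work, as an engineer would, in place of code of your own. Each camera call takes 0.05 s, during which the arm holds its last target.

## Working session

There is one attempt and no reset: what is moved stays moved. The work goes in short steps, Python scripts to look and compute and a tool call to move; the robot and the scene stay as the last step left them, time stands still between calls to the robot, and variables do not carry over. Pictures are saved under pics/ and viewed, and the job is handed in when it is done.

Besides the shell and the picture viewer there is one more tool, called after "Call:" as name(argument=value, ...) on one line, values as JSON. send_rows: Moves the arm, as the interface text tells. Its arguments: {"type":"object","properties":{"deltas":{"type":"array","items":{"type":"array","items":{"type":"array","items":{"type":"number"}}}},"jaw":{"type":"number"},"force":{"type":"number"}},"required":["deltas"]}

```bash
mkdir -p pics; python3 - <<'E'
from workcell import *
import cv2,pickle
print(get_state())
for n in ["side","top","wrist"]:
    p=read_camera(n); cv2.imwrite(f"pics/{n}0.png",p["img"][:,:,::-1])
    print(n,{k:v for k,v in p.items() if k not in("img","z_map")})
    pickle.dump(p,open(f"{n}0.pkl","wb"))
    for t in ["white_slug","pink_slug","yellow_slug","case","tube_mouth","dropper","reagent_jar","mortar","flask","beaker"]:
        r=find_in(p,t); print(t,[(x["box"],round(x["conf"],2)) for x in r[:2]])
E
```

```text
{'clock': 0.0, 'joint_pos': array([ 1.03938675e+00,  3.14050972e-01,  4.49895955e-02,  1.30361811e+00,
       -2.03404733e-05,  1.43120541e+00]), 'qvel': array([ 0.00152155, -0.00109457,  0.00022488,  0.00066025, -0.00105472,
        0.00235173]), 'tau': array([-2.72977588e-03, -4.80629396e+01,  2.98530596e+01,  1.94814656e-02,
       -2.09617524e-04, -3.31734896e-05]), 'tcp_pos': array([0.21932156, 0.53097214, 0.23038446]), 'orientation': array([-3.00404356e-04,  1.94658452e-01,  9.80870634e-01, -8.92432157e-04]), 'wrist_force': array([-0.35999777, -0.07676325, -1.04822776]), 'ft_torque': array([-0.02768796,  0.07085908,  0.05218597]), 'finger_gap': 0.0852707465659303}
side {'vfov': 51.44410869795446, 'cx': 319.17642843106745, 'cy': 205.91958560665577, 'R': array([[ 0.73971226, -0.67267415,  0.01831009],
       [-0.5011708 , -0.56886676, -0.65208775],
       [ 0.44905858,  0.47318082, -0.75792236]]), 't': array([-0.42495383,  0.39292723,  0.94819158]), 'shot': 1}
white_slug [([269.6, 177.9, 10.0, 12.0], 0.6)]
pink_slug []
yellow_slug [([277.1, 205.1, 10.1, 13.1], 0.49)]
case [([276.
[... 1073 characters left out ...]
, 16.8], 0.78), ([378.6, 246.0, 43.3, 49.0], 0.52)]
beaker [([259.4, 155.2, 23.6, 25.1], 0.85)]
wrist {'vfov': 62.257426951823426, 'cx': 321.29436112124307, 'cy': 199.35604398032294, 'hand_eye': array([[ 9.96347615e-05, -9.55364610e-01, -2.95429268e-01,
         7.55977401e-02],
       [ 9.99999982e-01,  4.70607757e-05,  1.85068191e-04,
        -8.82142301e-04],
       [-1.62904469e-04, -2.95429281e-01,  9.55364597e-01,
        -1.42275820e-01],
       [ 0.00000000e+00,  0.00000000e+00,  0.00000000e+00,
         1.00000000e+00]]), 'shot': 3}
white_slug []
pink_slug []
yellow_slug []
case []
tube_mouth []
dropper []
reagent_jar []
mortar []
flask [([313.2, 335.4, 48.6, 63.6], 0.85)]
beaker []
```

View pics/side0.png

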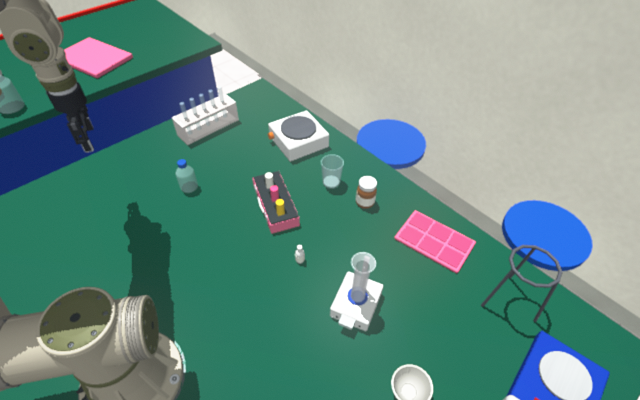

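View pics/top0.png

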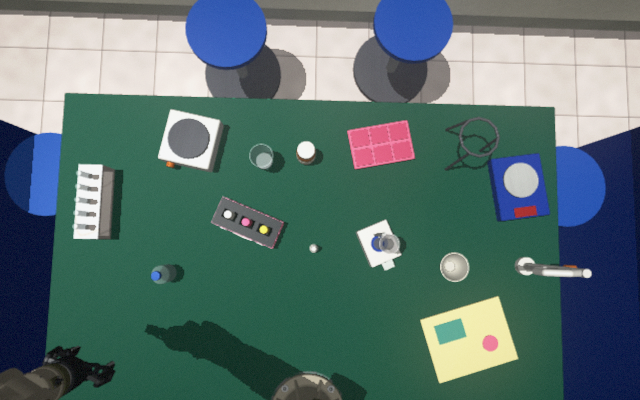

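View pics/wrist0.png

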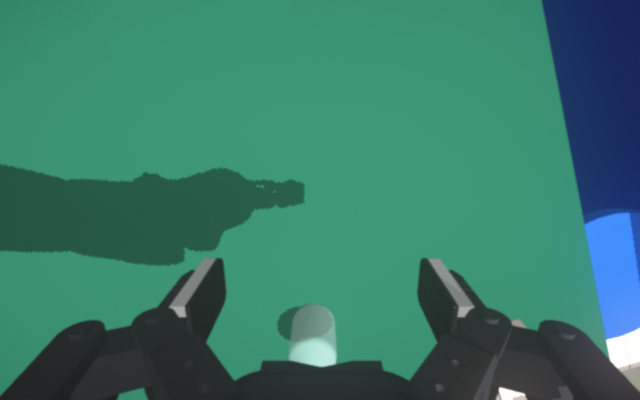

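Side: case near (276,203), with white (269,180), pink (274,191) and yellow (280,207). Melter is at (358,290). Top: slugs at (228,215), (246,222), (264,230); tube funnel near (389,243).

```bash
cat > h.py <<'E'
import numpy as np,cv2
def f(p): return 200/np.tan(np.radians(p["vfov"]/2))
def ext(p,tcp=None,q=None):
    if "R" in p: return p["R"].T, -p["R"].T@p["t"]
    from scipy.spatial.transform import Rotation as Ro
    T=np.eye(4);T[:3,:3]=Ro.from_quat(np.r_[q[1:],q[0]]).as_matrix();T[:3,3]=tcp
    M=T@p["hand_eye"]; return M[:3,:3],M[:3,3]
def ray(p,u,v,z,**k):
    R,c=ext(p,**k); d=R@np.array([(u-p["cx"])/f(p),(v-p["cy"])/f(p),1.]); return c+d*(z-c[2])/d[2]
def proj(p,X,**k):
    R,c=ext(p,**k); x=R.T@(np.asarray(X)-c); return f(p)*x[:2]/x[2]+[p["cx"],p["cy"]]
def cloud(p,**k):
    R,c=ext(p,**k); v,u=np.mgrid[:400,:640]; z=p["z_map"]
    C=np.stack([(u-p["cx"])/f(p)*z,(v-p["cy"])/f(p)*z,z],-1); W=C@R.T+c; W[z==0]=np.nan; return W
E
python3 - <<'E'
from h import *
import pickle
for n in["top","side"]:
    p=pickle.load(open(n+"0.pkl","rb")); W=cloud(p); im=p["img"].astype(int)
    z=W[...,2]
    box={"top":(195,300,190,255),"side":(250,305,165,235)}[n]
    m=np.zeros((400,640),bool); m[box[2]:box[3],box[0]:box[1]]=1
    r,g,b=im[...,0],im[...,1],im[...,2]
    top=m&(z>.068)
    print(n,"z rng",np.nanmax(z[m]))
    for nm,c in [("white",(abs(r-b)<40)&(abs(r-g)<40)),("pink",(r-g>60)&(b>g+20)),("yellow",(r-b>80)&(g>b+50))]:
        s=top&c; 
        vv,uu=np.nonzero(s)
        if len(vv): print(nm,len(vv),np.nanmedian(W[s],0).round(4),uu.mean(),vv.mean(),ray(p,uu.mean(),vv.mean(),.078).round(4))
    # case top
    ct=m&(abs(z-.044)<.008); P=W[ct][:,:2].astype(np.float32); print("case",cv2.minAreaRect(P))
    # tube
    mb={"top":(350,410,215,275),"side":(325,395,245,335)}[n]
    m=np.zeros((400,640),bool); m[mb[2]:mb[3],mb[0]:mb[1]]=1
    t=m&(z>.15)
    if t.sum(): print("tube pts",t.sum(),np.nanmedian(W[t],0),np.nanmin(W[t],0),np.nanmax(W[t],0))
    t=m&(abs(z-.045)<.006); print("base",t.sum(),cv2.minAreaRect(W[t][:,:2].astype(np.float32)))
    c=p["img"][mb[2]:mb[3],mb[0]:mb[1],::-1]; cv2.imwrite(f"pics/{n}tube.png",cv2.resize(c,None,fx=6,fy=6,interpolation=cv2.INTER_NEAREST))
    c=p["img"][box[2]:box[3],box[0]:box[1],::-1]; cv2.imwrite(f"pics/{n}case.png",cv2.resize(c,None,fx=7,fy=7,interpolation=cv2.INTER_NEAREST))
E
```

```text
top z rng 0.08314343215425968
white 56 [0.5903 0.2492 0.0774] 227.80357142857142 214.66071428571428 [0.5885 0.2474 0.078 ]
pink 50 [0.5679 0.1957 0.0772] 245.02 221.74 [0.5686 0.1958 0.078 ]
yellow 47 [0.548  0.142  0.0776] 262.8936170212766 229.2340425531915 [0.5474 0.1422 0.078 ]
case ((0.5673617124557495, 0.19727617502212524), (0.20449143648147583, 0.09022019803524017), 68.22321319580078)
tube pts 280 [ 0.51415141 -0.21497151  0.19212568] [ 0.48510377 -0.2364107   0.15236767] [ 0.54199649 -0.18250859  0.2031983 ]
base 933 ((0.5018455982208252, -0.21354500949382782), (0.14280247688293457, 0.1003839522600174), 23.88681983947754)
side z rng 0.08221216068522674
white 51 [0.5884 0.2479 0.0771] 268.7843137254902 175.8235294117647 [0.5875 0.2454 0.078 ]
pink 51 [0.5663 0.1939 0.0772] 274.0980392156863 188.58823529411765 [0.5666 0.1927 0.078 ]
yellow 56 [0.5454 0.1396 0.0777] 279.625 202.5 [0.5445 0.139  0.078 ]
case ((0.5680855512619019, 0.19590415060520172), (0.20958185195922852, 0.09062661230564117), 68.04460906982422)
tube pts 507 [ 0.51881872 -0.20623957  0.18699849] [ 0.48495368 -0.23695444  0.15024032] [ 0.54093079 -0.18162534  0.20343292]
base 1464 ((0.5017728209495544, -0.2145622968673706), (0.14383269846439362, 0.1003846526145935), 23.989145278930664)
```

View pics/toptube.png

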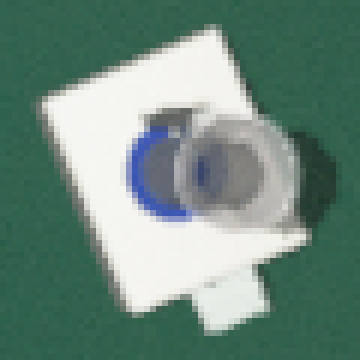

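View pics/topcase.png

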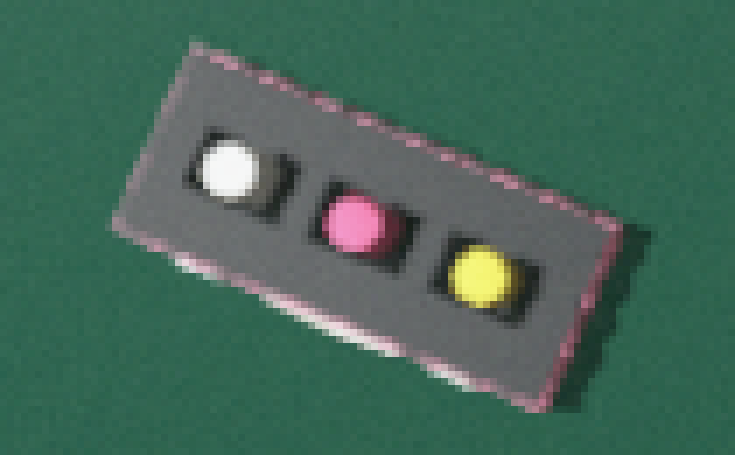

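View pics/sidetube.png

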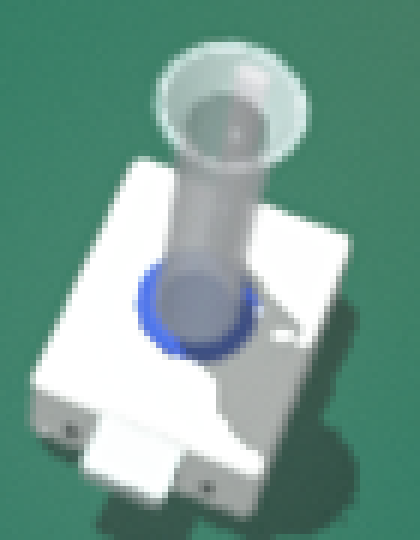

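Call:
send_rows(deltas=[[[36.9, -28.2, -3, 0, 0, 90.7], [36.9, -28.2, -3, 0, 0, 90.7], [36.9, -28.2, -3, 0, 0, 90.7], [36.9, -28.2, -3, 0, 0, 90.7], [36.9, -28.2, -3, 0, 0, 90.7], [36.9, -28.2, -3, 0, 0, 90.7], [36.9, -28.2, -3, 0, 0, 90.7], [36.9, -28.2, -3, 0, 0, 90.7], [36.9, -28.2, -3, 0, 0, 90.7], [36.9, -28.2, -3, 0, 0, 90.7], [36.9, -28.2, -3, 0, 0, 90.7], [36.9, -28.2, -3, 0, 0, 90.7]]], jaw=0.2, force=40)

```text
clock: 2.85
tcp_pos: [0.5895, 0.2481, 0.2006]
orientation: [-0.0, -0.56, 0.828, 0.0]
wrist_force: [-0.9, 0.5, -0.5]
finger_gap: 0.0514
```

```bash
cat > look.py <<'E'
import sys
from workcell import *
from h import *
n=sys.argv[1]
s=get_state(); k=dict(tcp=s["tcp_pos"],q=s["orientation"])
p=read_camera("wrist"); cv2.imwrite(f"pics/{n}.png",p["img"][:,:,::-1])
print(s["clock"],s["tcp_pos"].round(4),s["orientation"].round(4),s["wrist_force"].round(2),s["finger_gap"],s["joint_pos"].round(2))
W=cloud(p,**k); z=W[...,2]; im=p["img"].astype(int); r,g,b=im[...,0],im[...,1],im[...,2]
top=(abs(z-.0775)<.006)&(np.hypot(W[...,0]-.567,W[...,1]-.195)<.1)
for nm,c in [("white",(abs(r-b)<50)&(abs(r-g)<50)&(r>100)),("pink",(r-g>60)&(b>g+20)),("yellow",(r-b>80)&(g>b+50))]:
    m=top&c
    if m.sum()>20: 
        v,u=np.nonzero(m); P=W[m]; (x,y),rr=cv2.minEnclosingCircle(P[:,:2].astype(np.float32)); print(nm,m.sum(),np.median(P,0).round(4),(round(x,4),round(y,4),round(rr,4)),u.mean(),v.mean())
E
python3 look.py w1
```

```text
2.85 [0.5895 0.2481 0.2006] [-5.000e-04 -5.604e-01  8.282e-01  3.000e-04] [-0.9   0.53 -0.51] 0.051401124295558646 [ 0.27  0.45  0.17  1.29  0.   -0.92]
white 626 [0.5896 0.2487 0.0776] (0.59, 0.2494, 0.0122) 321.0990415335463 193.56230031948883
pink 706 [0.5683 0.1956 0.0777] (0.5685, 0.1957, 0.0118) 320.9943342776204 123.3342776203966
yellow 890 [0.5469 0.1423 0.0776] (0.5469, 0.1423, 0.012) 321.07752808988766 42.93707865168539
```

View pics/w1.png

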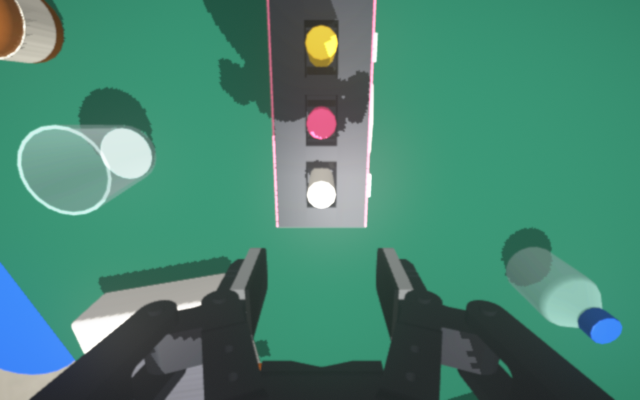

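White slug at (321,193) lies midway between the fingers (columns 255 and 388), and the yaw matches the case. Going down onto it.

Call:
send_rows(deltas=[[[0.05, 0.1, -5, 0, 0, 0], [0.05, 0.1, -10, 0, 0, 0], [0.05, 0.1, -13, 0, 0, 0], [0.05, 0.1, -15.1, 0, 0, 0], [0.05, 0.1, -15.1, 0, 0, 0], [0.05, 0.1, -15.1, 0, 0, 0]]])

```text
clock: 3.5
tcp_pos: [0.5885, 0.2513, 0.0509]
orientation: [-0.0, -0.561, 0.828, 0.0]
wrist_force: [0.2, 0.3, 0.2]
finger_gap: 0.0515
```

Call:
send_rows(deltas=[[[0, 0, 0, 0, 0, 0], [0, 0, 0, 0, 0, 0], [0, 0, 0, 0, 0, 0], [0, 0, 0, 0, 0, 0], [0, 0, 0, 0, 0, 0], [0, 0, 0, 0, 0, 0]]], jaw=-1, force=50)

```text
clock: 4.1
tcp_pos: [0.5905, 0.2511, 0.0527]
orientation: [0.002, -0.561, 0.828, -0.0]
wrist_force: [0.2, 1.4, 7.0]
finger_gap: 0.0222
```

```bash
python3 look.py w2
```

```text
4.1 [0.5905 0.2511 0.0527] [ 1.900e-03 -5.609e-01  8.279e-01 -3.000e-04] [0.17 1.39 6.98] 0.022224628849447946 [ 0.28  0.54 -0.06  0.97  0.   -0.91]
white 3089 [0.5888 0.2467 0.0776] (0.5849, 0.2453, 0.0222) 321.8300420848171 283.4389770152153
pink 3395 [0.5682 0.1952 0.0776] (0.5684, 0.1957, 0.0121) 320.52164948453606 145.21148748159058
yellow 81 [0.5513 0.1529 0.0733] (0.5511, 0.1519, 0.005) 320.6666666666667 1.2469135802469136
```

View pics/w2.png

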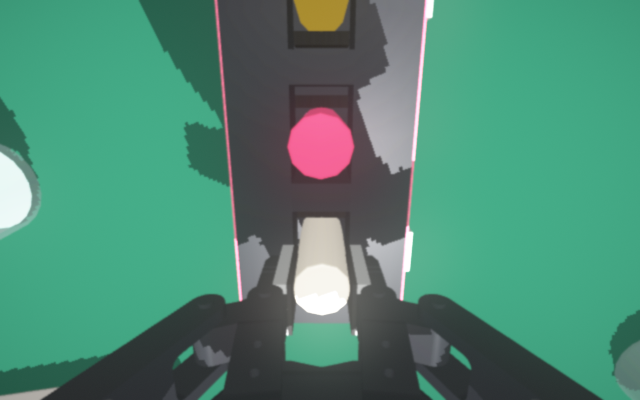

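Fingers hold the white slug at (322,285), gap 22 mm. The 7 N comes from the pads swinging forward. Starting the twisting.

Call:
send_rows(deltas=[[[0, 0, 0.05, 0, 0, 5], [0, 0, 0.1, 0, 0, 10], [0, 0, 0.15, 0, 0, 14], [0, 0, 0.2, 0, 0, 8.4], [0, 0, 0.25, 0, 0, 2.8], [0, 0, 0.3, 0, 0, -2.8], [0, 0, 0.35, 0, 0, -8.4], [0, 0, 0.4, 0, 0, -14]]])

```text
clock: 4.95
tcp_pos: [0.5894, 0.2507, 0.0542]
orientation: [0.0, -0.454, 0.891, 0.0]
wrist_force: [1.8, 1.5, -5.2]
finger_gap: 0.0227
```

```bash
cat > st.py <<'E'
from workcell import *
s=get_state(); print(s["clock"],s["tcp_pos"].round(4),s["orientation"].round(4),s["wrist_force"].round(2),s["ft_torque"].round(2),s["finger_gap"],s["joint_pos"].round(2))
E
python3 look.py w3
```

```text
4.95 [0.5894 0.2507 0.0542] [ 3.000e-04 -4.542e-01  8.909e-01  2.000e-04] [ 1.78  1.54 -5.23] 0.02272771478810338 [ 0.28  0.54 -0.06  0.97  0.   -0.67]
white 3116 [0.5871 0.2477 0.0789] (0.5833, 0.2471, 0.0221) 321.71084724005135 282.3719512195122
pink 3302 [0.5679 0.1954 0.0776] (0.5684, 0.1957, 0.0121) 279.6099333737129 152.09903089036948
yellow 911 [0.5518 0.1506 0.0772] (0.5504, 0.1473, 0.0099) 232.64544456641053 7.806805708013172
```

View pics/w3.png

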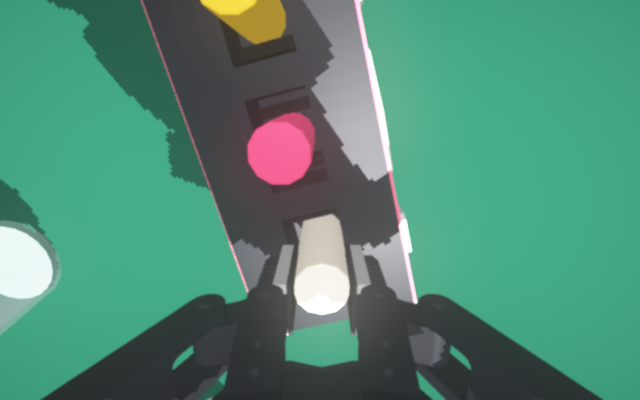

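The white slug is up about 1.4 mm, the pull is 5 N, and the case hasn't moved. Continuing.

Call:
send_rows(deltas=[[[0, 0, 0.04, 0, 0, 5.6], [0, 0, 0.08, 0, 0, 11.2], [0, 0, 0.12, 0, 0, 16.8], [0, 0, 0.16, 0, 0, 22.4], [0, 0, 0.2, 0, 0, 28], [0, 0, 0.24, 0, 0, 22.4], [0, 0, 0.28, 0, 0, 16.8], [0, 0, 0.32, 0, 0, 11.2], [0, 0, 0.36, 0, 0, 5.6], [0, 0, 0.4, 0, 0, 0]]])

```text
clock: 6.0
tcp_pos: [0.589, 0.2507, 0.0579]
orientation: [-0.0, -0.455, 0.89, 0.0]
wrist_force: [3.3, 0.8, -7.2]
finger_gap: 0.0222
```

Call:
send_rows(deltas=[[[0, 0, 0.04, 0, 0, 5.6], [0, 0, 0.08, 0, 0, 11.2], [0, 0, 0.12, 0, 0, 16.8], [0, 0, 0.16, 0, 0, 22.4], [0, 0, 0.2, 0, 0, 28], [0, 0, 0.24, 0, 0, 22.4], [0, 0, 0.28, 0, 0, 16.8], [0, 0, 0.32, 0, 0, 11.2], [0, 0, 0.36, 0, 0, 5.6], [0, 0, 0.4, 0, 0, 0]]])

```text
clock: 7.0
tcp_pos: [0.5892, 0.2506, 0.0619]
orientation: [0.0, -0.455, 0.89, 0.0]
wrist_force: [3.1, 0.4, -6.9]
finger_gap: 0.0226
```

```bash
python3 look.py w4
```

```text
7.0 [0.5892 0.2506 0.0619] [ 0.000e+00 -4.550e-01  8.905e-01  2.000e-04] [ 3.1   0.4  -6.91] 0.022588729315589518 [ 0.28  0.53 -0.05  0.99  0.   -0.67]
white 1013 [0.5812 0.2403 0.078 ] (0.5831, 0.247, 0.0221) 322.53899308983216 258.9861796643633
pink 2934 [0.5679 0.1954 0.0776] (0.5682, 0.1956, 0.012) 282.07907293796865 149.23551465576006
yellow 1204 [0.5513 0.1497 0.0774] (0.5493, 0.1458, 0.0109) 238.1295681063123 10.084717607973422
```

View pics/w4.png

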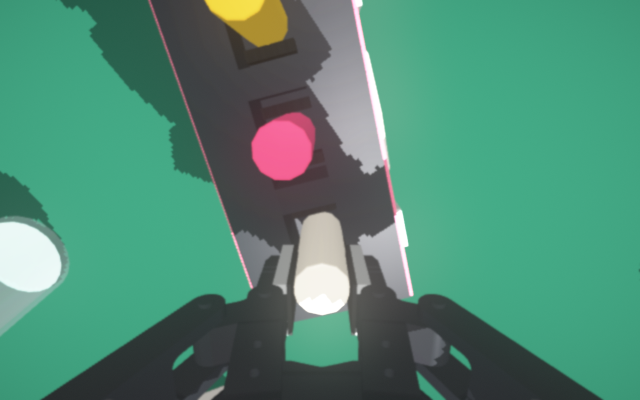

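About 9 mm up. Pink hasn't moved (0.568, 0.1955), so the case is still. Continuing slightly gentler.

Call:
send_rows(deltas=[[[0, 0, 0.03, 0, 0, 5.6], [0, 0, 0.07, 0, 0, 11.2], [0, 0, 0.1, 0, 0, 16.8], [0, 0, 0.14, 0, 0, 22.4], [0, 0, 0.17, 0, 0, 28], [0, 0, 0.2, 0, 0, 22.4], [0, 0, 0.24, 0, 0, 16.8], [0, 0, 0.27, 0, 0, 11.2], [0, 0, 0.31, 0, 0, 5.6], [0, 0, 0.34, 0, 0, 0]]])

```text
clock: 8.05
tcp_pos: [0.5894, 0.2505, 0.0665]
orientation: [0.0, -0.456, 0.89, -0.0]
wrist_force: [-0.1, -0.3, -0.8]
finger_gap: 0.0221
```

Call:
send_rows(deltas=[[[0, 0, 0.04, 0, 0, 5.6], [0, 0, 0.08, 0, 0, 11.2], [0, 0, 0.12, 0, 0, 16.8], [0, 0, 0.16, 0, 0, 22.4], [0, 0, 0.2, 0, 0, 28], [0, 0, 0.24, 0, 0, 22.4], [0, 0, 0.28, 0, 0, 16.8], [0, 0, 0.32, 0, 0, 14]]])

```text
clock: 8.85
tcp_pos: [0.5893, 0.2504, 0.0697]
orientation: [0.0, -0.561, 0.828, -0.0]
wrist_force: [-0.8, 0.3, -0.3]
finger_gap: 0.0223
```

```bash
python3 look.py w5
```

```text
8.85 [0.5893 0.2504 0.0697] [ 3.000e-04 -5.610e-01  8.278e-01 -1.000e-04] [-0.79  0.28 -0.26] 0.022295776503423466 [ 0.28  0.52 -0.04  1.01 -0.   -0.91]
white 824 [0.5839 0.2391 0.078 ] (0.5838, 0.2447, 0.0222) 322.29368932038835 250.31674757281553
pink 2630 [0.5682 0.1952 0.0776] (0.5683, 0.1959, 0.0121) 318.88783269961976 141.9764258555133
yellow 770 [0.5505 0.1507 0.0772] (0.5493, 0.1476, 0.0103) 318.78441558441557 7.458441558441558
```

The slug is free (force ≈ 0). Lifting straight up, then over to the tube.

Call:
send_rows(deltas=[[[0, 0, 3, 0, 0, 0], [0, 0, 7, 0, 0, 0], [0, 0, 12, 0, 0, 0], [0, 0, 17, 0, 0, 0], [0, 0, 20, 0, 0, 0], [0, 0, 20.5, 0, 0, 0]]])

```text
clock: 9.5
tcp_pos: [0.5909, 0.2509, 0.2801]
orientation: [0.004, -0.562, 0.827, -0.002]
wrist_force: [1.1, 0.5, -0.1]
finger_gap: 0.0223
```

Call:
send_rows(deltas=[[[-0.5, -3, 0, 0, 0, 0], [-1.3, -7.5, 0, 0, 0, 0], [-2.1, -12, 0, 0, 0, 0], [-2.9, -16.5, 0, 0, 0, 0], [-3.6, -21, 0, 0, 0, 0], [-4.3, -25.5, 0, 0, 0, 0], [-5, -30, 0, 0, 0, 0], [-5.8, -34.5, 0, 0, 0, 0], [-6.5, -38, 0, 0, 0, 0], [-7.1, -41, 0, 0, 0, 0], [-7.56, -43, 0, 0, 0, 0], [-7.56, -43, 0, 0, 0, 0]]])

```text
clock: 10.7
tcp_pos: [0.5125, -0.1819, 0.2729]
orientation: [-0.001, -0.56, 0.828, 0.0]
wrist_force: [-0.1, 0.5, 0.2]
finger_gap: 0.022
```

```bash
cat > tube.py <<'E'
import sys
from workcell import *
from h import *
n=sys.argv[1]
s=get_state(); k=dict(tcp=s["tcp_pos"],q=s["orientation"])
p=read_camera("wrist"); cv2.imwrite(f"pics/{n}.png",p["img"][:,:,::-1])
print(s["clock"],s["tcp_pos"].round(4),s["orientation"].round(4),s["wrist_force"].round(2),s["finger_gap"],s["joint_pos"].round(2))
W=cloud(p,**k); z=W[...,2]
m=(z>.19)&(z<.206)&(np.hypot(W[...,0]-.513,W[...,1]+.209)<.045)
P=W[m]; print(m.sum(),P.min(0) if m.sum() else'',P.max(0) if m.sum() else ''); 
if m.sum(): print(cv2.minEnclosingCircle(P[:,:2].astype(np.float32)))
for nm in ["side","top"]:
    q=read_camera(nm); im=q["img"].copy()
    c=proj(q,[.5133,-.2093,.199]); u,v=int(c[0]),int(c[1])
    a=np.array([proj(q,[.5133+.0285*np.cos(t),-.2093+.0285*np.sin(t),.199]) for t in np.linspace(0,6.28,40)])
    S=8; x0,y0=u-35,v-40; crop=cv2.resize(im[y0:y0+75,x0:x0+75,::-1],None,fx=S,fy=S,interpolation=cv2.INTER_NEAREST)
    cv2.polylines(crop,[((a+.5-[x0,y0])*S).astype(np.int32)],True,(0,0,255),1)
    cv2.imwrite(f"pics/{n}_{nm}.png",crop)
E
python3 tube.py t1
```

```text
10.7 [ 0.5125 -0.1819  0.2729] [-6.000e-04 -5.603e-01  8.283e-01  4.000e-04] [-0.11  0.5   0.24] 0.022004657979801574 [-0.49  0.25  0.06  1.38 -0.   -1.68]
2718 [ 0.48432252 -0.2380473   0.19000137] [ 0.54005835 -0.18213636  0.20082242]
((0.5122280120849609, -0.21001648902893066), 0.028222588822245598)
```

View pics/t1.png

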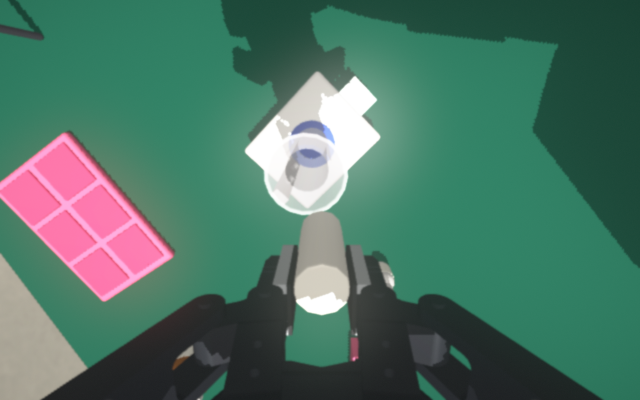

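View pics/t1_side.png

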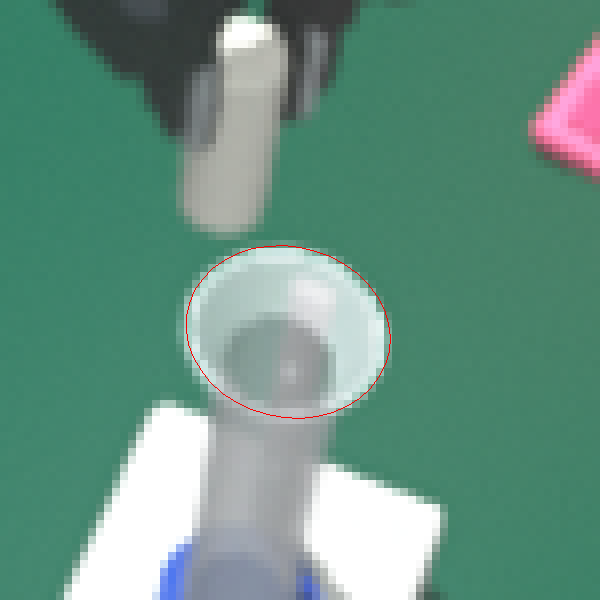

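View pics/t1_top.png

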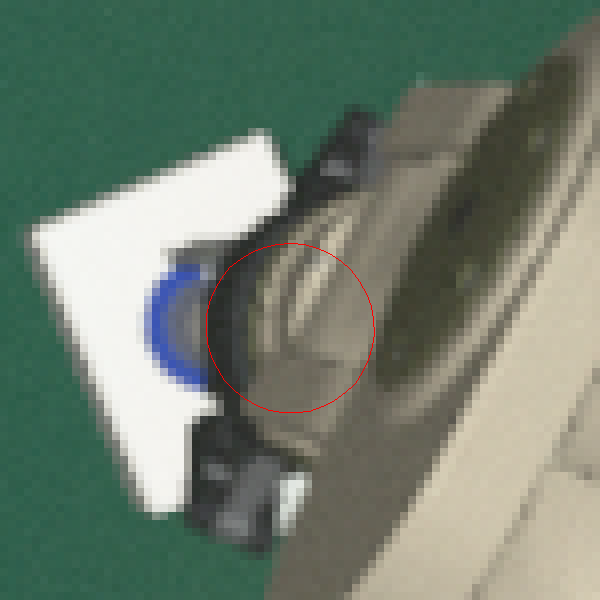

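The wrist view puts the funnel rim at (306,173), and the side overlay fits it. The axis is about (0.5125, -0.2097). Moving above it.

Call:
send_rows(deltas=[[[0, -1.4, 0, 0, 0, 0], [0, -2.6, 0, 0, 0, 0], [0, -2.6, 0, 0, 0, 0], [0, -2.6, 0, 0, 0, 0], [0, -2.6, 0, 0, 0, 0]]])

```text
clock: 11.35
tcp_pos: [0.5135, -0.2053, 0.2739]
orientation: [0.0, -0.561, 0.828, 0.0]
wrist_force: [0.3, 0.1, 0.3]
finger_gap: 0.0227
```

```bash
python3 tube.py t2
```

```text
11.35 [ 0.5135 -0.2053  0.2739] [ 0.000e+00 -5.611e-01  8.277e-01  2.000e-04] [0.26 0.15 0.29] 0.022720394544585906 [-0.53  0.26  0.08  1.39  0.   -1.72]
1884 [ 0.4843476  -0.23803198  0.19000513] [ 0.5400336  -0.18295198  0.20059223]
((0.5122709274291992, -0.21012134850025177), 0.02816184237599373)
```

View pics/t2.png

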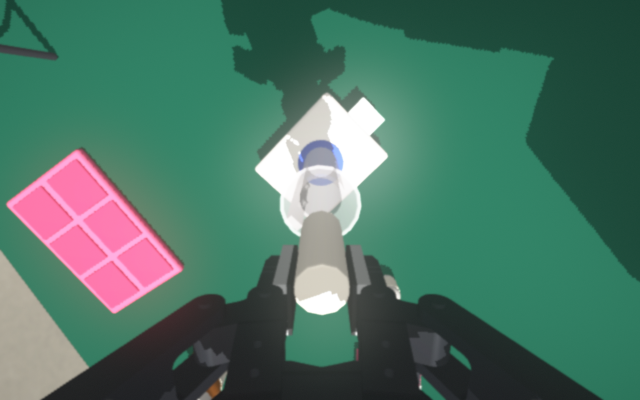

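View pics/t2_side.png

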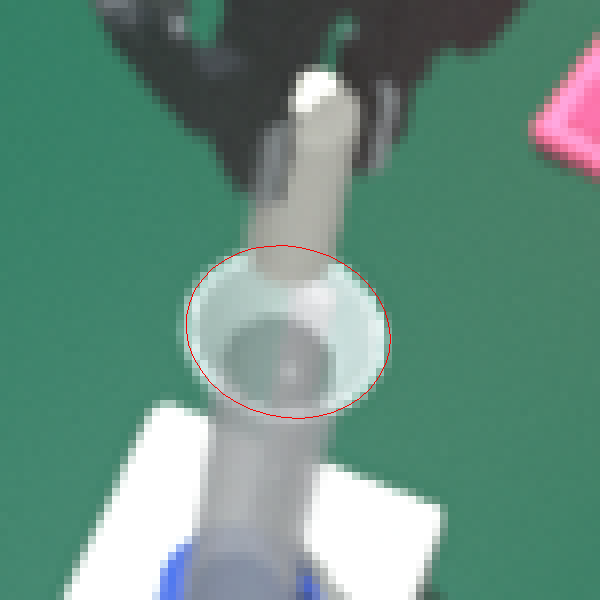

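The slug is lined up over the funnel. A small correction, then down into it.

Call:
send_rows(deltas=[[[-0.1, -0.3, -1, 0, 0, 0], [-0.1, -0.3, -2, 0, 0, 0], [-0.1, -0.3, -3, 0, 0, 0], [-0.1, -0.3, -4, 0, 0, 0], [-0.1, -0.3, -4, 0, 0, 0], [-0.1, -0.3, -4, 0, 0, 0]]])

```text
clock: 12.1
tcp_pos: [0.5122, -0.2084, 0.2335]
orientation: [-0.0, -0.561, 0.828, 0.0]
wrist_force: [-0.1, 0.5, 0.3]
finger_gap: 0.0224
```

```bash
python3 tube.py t3
```

```text
12.1 [ 0.5122 -0.2084  0.2335] [-2.000e-04 -5.610e-01  8.278e-01  5.000e-04] [-0.05  0.5   0.29] 0.022414021035778442 [-0.53  0.27 -0.01  1.29  0.   -1.72]
2310 [ 0.48434783 -0.2380342   0.19000141] [ 0.53999035 -0.19014918  0.2059841 ]
((0.5121845006942749, -0.21061620116233826), 0.028110554441809654)
```

View pics/t3_side.png

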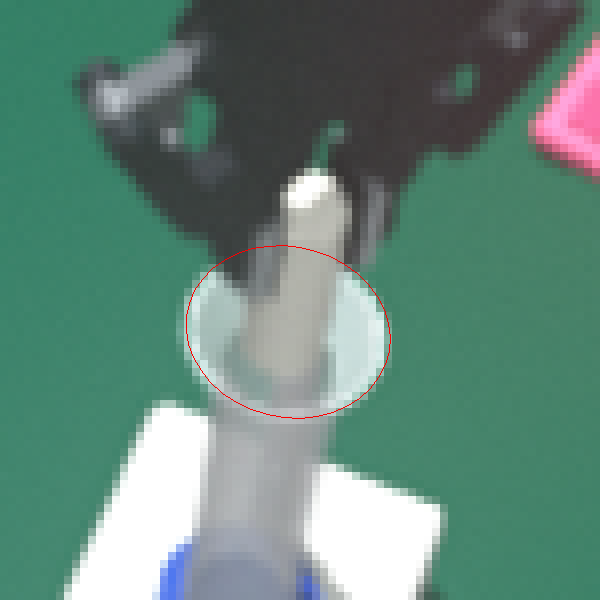

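View pics/t3.png

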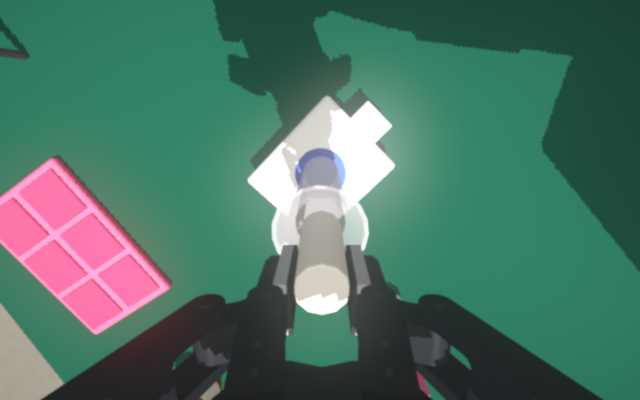

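Aligned: in both views the slug's lower end sits centred on the tube bore. Lowering 2 cm with a force check, then releasing.

Call:
send_rows(deltas=[[[0, 0, -0.7, 0, 0, 0], [0, 0, -1.4, 0, 0, 0], [0, 0, -2, 0, 0, 0], [0, 0, -2, 0, 0, 0]]])

```text
clock: 12.65
tcp_pos: [0.5118, -0.2081, 0.2125]
orientation: [-0.001, -0.561, 0.828, 0.001]
wrist_force: [-0.2, -0.2, -0.4]
finger_gap: 0.0225
```

```bash
python3 tube.py t4
```

```text
12.65 [ 0.5118 -0.2081  0.2125] [-5.000e-04 -5.610e-01  8.278e-01  1.100e-03] [-0.22 -0.24 -0.36] 0.022476860157955823 [-0.53  0.28 -0.05  1.25 -0.   -1.72]
2547 [ 0.48435957 -0.23826902  0.19000445] [ 0.53945619 -0.19587177  0.2059859 ]
((0.5121286511421204, -0.21063664555549622), 0.02799884043633938)
```

View pics/t4_side.png

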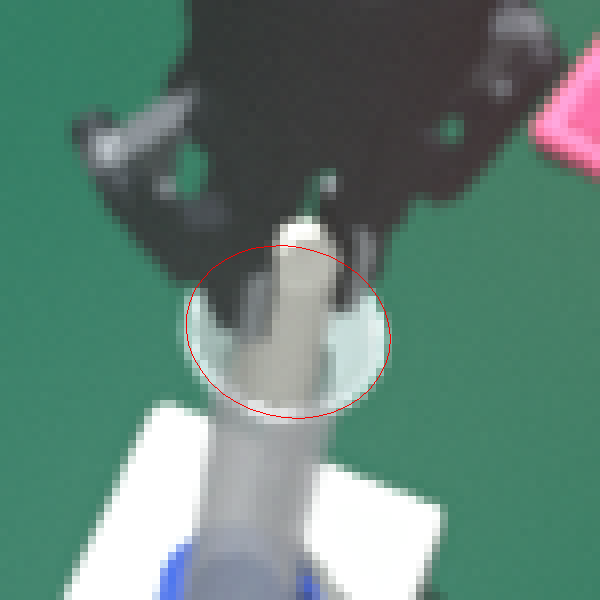

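No contact force, slug inside the bore. Releasing, then rising.

Call:
send_rows(deltas=[[[0, 0, 0, 0, 0, 0], [0, 0, 0, 0, 0, 0], [0, 0, 0, 0, 0, 0], [0, 0, 0, 0, 0, 0], [0, 0, 2, 0, 0, 0], [0, 0, 5, 0, 0, 0], [0, 0, 6, 0, 0, 0], [0, 0, 6, 0, 0, 0]]], jaw=0.2)

```text
clock: 13.6
tcp_pos: [0.5134, -0.2091, 0.2756]
orientation: [0.001, -0.561, 0.828, -0.002]
wrist_force: [-0.7, -0.6, 0.8]
finger_gap: 0.0511
```

```bash
python3 tube.py t5
```

```text
13.6 [ 0.5134 -0.2091  0.2756] [ 8.000e-04 -5.610e-01  8.278e-01 -1.700e-03] [-0.72 -0.6   0.79] 0.0510825982742465 [-0.53  0.26  0.08  1.39 -0.   -1.72]
2429 [ 0.48424933 -0.23788081  0.19000761] [ 0.54028295 -0.18237791  0.20028384]
((0.5124056935310364, -0.21001406013965607), 0.02829691208899021)
```

View pics/t5_side.png

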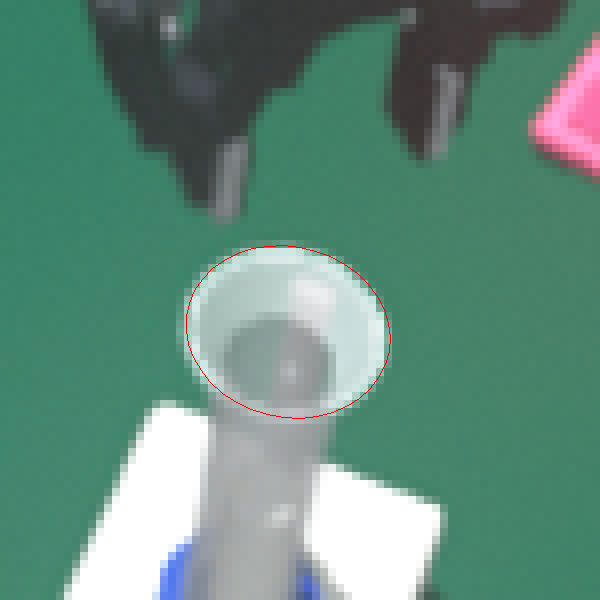

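View pics/t5.png

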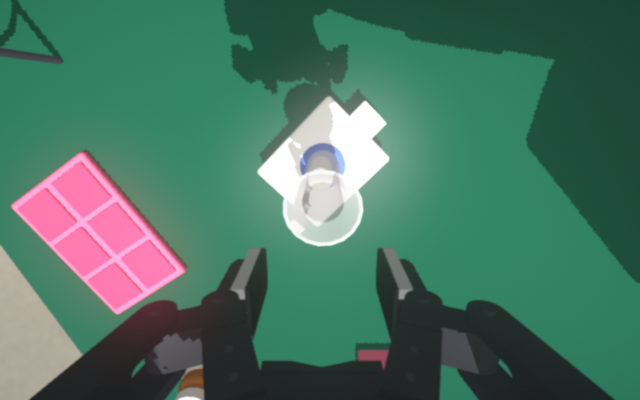

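The white slug is down in the tube: in the side view its lit top shows at (283,515) of the crop, low in the tube. Now the pink slug.

Call:
send_rows(deltas=[[[0.5, 4, 0, 0, 0, 0], [1.1, 8.5, 0, 0, 0, 0], [1.8, 13, 0, 0, 0, 0], [2.4, 17.5, 0, 0, 0, 0], [3, 22, 0, 0, 0, 0], [3.6, 26.5, 0, 0, 0, 0], [4.2, 31, 0, 0, 0, 0], [4.8, 35.5, -2, 0, 0, 0], [5.2, 38.5, -5, 0, 0, 0], [5.5, 40.4, -8, 0, 0, 0], [5.5, 40.4, -8, 0, 0, 0], [5.5, 40.4, -8, 0, 0, 0]]])

```text
clock: 14.95
tcp_pos: [0.5662, 0.1954, 0.1922]
orientation: [-0.002, -0.561, 0.828, 0.001]
wrist_force: [0.4, 0.1, 0.2]
finger_gap: 0.0512
```

```bash
python3 look.py w6
```

```text
14.95 [0.5662 0.1954 0.1922] [-1.900e-03 -5.614e-01  8.275e-01  6.000e-04] [0.37 0.11 0.19] 0.0512424707988263 [ 0.2   0.38  0.04  1.24 -0.   -0.99]
white 471 [0.5675 0.1958 0.0778] (0.5677, 0.196, 0.0106) 319.1443736730361 196.98089171974522
pink 160 [0.566  0.1904 0.0771] (0.568, 0.1958, 0.012) 318.90625 192.9
yellow 758 [0.5467 0.1417 0.0777] (0.5469, 0.1418, 0.0119) 318.29023746701847 123.7994722955145
```

View pics/w6.png

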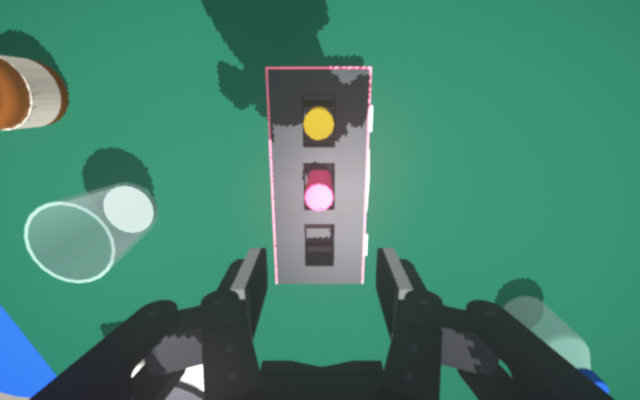

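Pink at (319,193) sits between the fingers, 2 px off centre. Descending.

Call:
send_rows(deltas=[[[0.15, 0, -5, 0, 0, 0], [0.15, 0, -9, 0, 0, 0], [0.15, 0, -12, 0, 0, 0], [0.15, 0, -14.1, 0, 0, 0], [0.15, 0, -14.1, 0, 0, 0], [0.15, 0, -14.1, 0, 0, 0]]])

```text
clock: 15.6
tcp_pos: [0.5701, 0.1946, 0.0545]
orientation: [0.001, -0.56, 0.828, -0.0]
wrist_force: [0.6, 0.4, 0.9]
finger_gap: 0.0514
```

```bash
python3 look.py w7
```

```text
15.6 [0.5701 0.1946 0.0545] [ 7.000e-04 -5.604e-01  8.282e-01 -3.000e-04] [0.6  0.36 0.89] 0.051419728551430656 [ 0.2   0.47 -0.17  0.93 -0.   -0.99]
white 955 [0.5657 0.196  0.0777] (0.5672, 0.1879, 0.0347) 329.2 284.1130890052356
pink 1634 [0.5672 0.1905 0.0774] (0.5682, 0.1956, 0.0124) 324.5373317013464 281.34394124847
yellow 3274 [0.5466 0.1413 0.0776] (0.5468, 0.1419, 0.012) 326.25626145387906 149.85491753207086
```

View pics/w7.png

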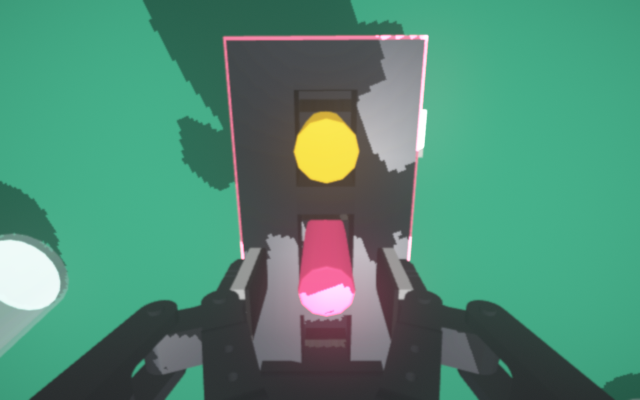

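The slug is 2 mm off centre between the jaws. Correcting, then closing.

Call:
send_rows(deltas=[[[-0.18, 0.1, -0.15, 0, 0, 0], [-0.18, 0.1, -0.3, 0, 0, 0], [-0.18, 0.1, -0.3, 0, 0, 0]]])

```text
clock: 15.95
tcp_pos: [0.5676, 0.1966, 0.0507]
orientation: [0.001, -0.561, 0.828, -0.0]
wrist_force: [-0.6, -0.4, 0.3]
finger_gap: 0.0514
```

Call:
send_rows(deltas=[[[0, 0, 0, 0, 0, 0], [0, 0, 0, 0, 0, 0], [0, 0, 0, 0, 0, 0], [0, 0, 0, 0, 0, 0], [0, 0, 0, 0, 0, 0], [0, 0, 0, 0, 0, 0]]], jaw=-1, force=50)

```text
clock: 16.55
tcp_pos: [0.5678, 0.1965, 0.0504]
orientation: [0.001, -0.561, 0.828, -0.0]
wrist_force: [0.1, -1.8, 5.0]
finger_gap: 0.0225
```

Call:
send_rows(deltas=[[[0, 0, 0.05, 0, 0, 5], [0, 0, 0.1, 0, 0, 10], [0, 0, 0.15, 0, 0, 14], [0, 0, 0.2, 0, 0, 8.4], [0, 0, 0.25, 0, 0, 2.8], [0, 0, 0.3, 0, 0, -2.8], [0, 0, 0.35, 0, 0, -8.4], [0, 0, 0.4, 0, 0, -14]]])

```text
clock: 17.35
tcp_pos: [0.5659, 0.1964, 0.0519]
orientation: [-0.002, -0.454, 0.891, 0.001]
wrist_force: [2.1, 1.4, -7.8]
finger_gap: 0.0224
```

```bash
python3 look.py w8
```

```text
17.35 [0.5659 0.1964 0.0519] [-1.500e-03 -4.544e-01  8.908e-01  6.000e-04] [ 2.13  1.41 -7.85] 0.022425491914701896 [ 0.2   0.47 -0.18  0.93  0.   -0.74]
white 453 [0.554  0.1944 0.078 ] (0.5602, 0.1931, 0.0222) 323.5717439293598 271.46136865342163
pink 2704 [0.5643 0.1939 0.0789] (0.5665, 0.197, 0.0136) 321.4822485207101 290.0073964497041
yellow 3391 [0.5462 0.1415 0.0776] (0.5468, 0.1417, 0.0121) 276.15482158655266 156.91271011501033
```

View pics/w8.png

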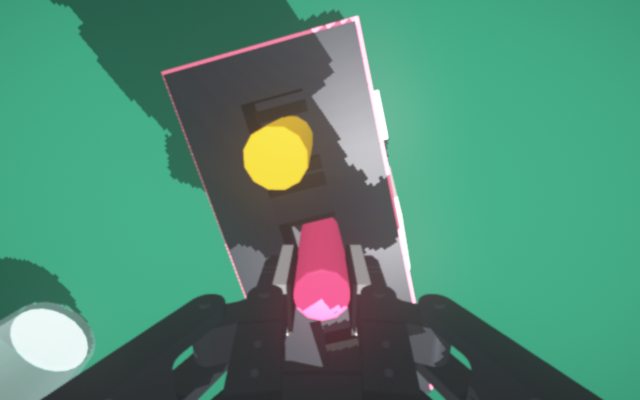

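Pink is moving (top at 0.0789), pull 8 N against the 15 N limit. Continuing.

Call:
send_rows(deltas=[[[0, 0, 0.03, 0, 0, 5.6], [0, 0, 0.07, 0, 0, 11.2], [0, 0, 0.1, 0, 0, 16.8], [0, 0, 0.14, 0, 0, 22.4], [0, 0, 0.17, 0, 0, 28], [0, 0, 0.2, 0, 0, 22.4], [0, 0, 0.24, 0, 0, 16.8], [0, 0, 0.27, 0, 0, 11.2], [0, 0, 0.31, 0, 0, 5.6], [0, 0, 0.34, 0, 0, 0]]])

```text
clock: 18.4
tcp_pos: [0.566, 0.1965, 0.0555]
orientation: [-0.001, -0.455, 0.89, 0.001]
wrist_force: [1.6, -0.4, -5.9]
finger_gap: 0.0221
```

Call:
send_rows(deltas=[[[0, 0, 0.03, 0, 0, 5.6], [0, 0, 0.07, 0, 0, 11.2], [0, 0, 0.1, 0, 0, 16.8], [0, 0, 0.14, 0, 0, 22.4], [0, 0, 0.17, 0, 0, 28], [0, 0, 0.2, 0, 0, 22.4], [0, 0, 0.24, 0, 0, 16.8], [0, 0, 0.27, 0, 0, 11.2], [0, 0, 0.31, 0, 0, 5.6], [0, 0, 0.34, 0, 0, 0]]])

```text
clock: 19.4
tcp_pos: [0.5659, 0.1965, 0.059]
orientation: [-0.001, -0.455, 0.89, 0.001]
wrist_force: [-0.9, 0.7, -6.0]
finger_gap: 0.0226
```

```bash
python3 look.py w9
```

```text
19.4 [0.5659 0.1965 0.059 ] [-1.500e-03 -4.552e-01  8.904e-01  8.000e-04] [-0.87  0.68 -5.96] 0.022592039219242355 [ 0.2   0.46 -0.17  0.94  0.   -0.75]
white 388 [0.5487 0.1946 0.0777] (0.5594, 0.1924, 0.0223) 324.75773195876286 261.7860824742268
pink 688 [0.559  0.1866 0.078 ] (0.5666, 0.1967, 0.0138) 320.76598837209303 264.2456395348837
yellow 3038 [0.5463 0.1413 0.0776] (0.5468, 0.1416, 0.0121) 277.83574720210663 152.90849242922977
```

View pics/w9.png

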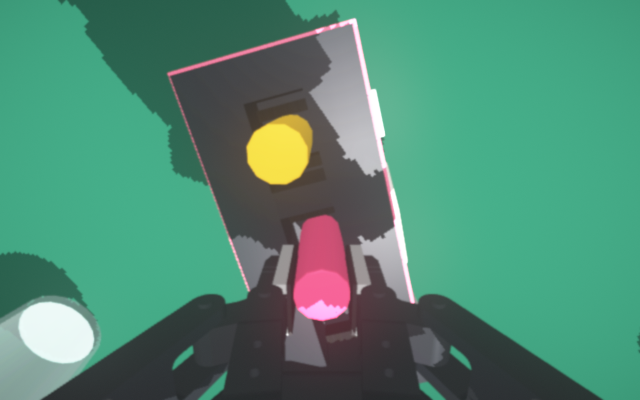

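Raised about 8.5 mm, and yellow and the case are unmoved. Two more double strokes.

Call:
send_rows(deltas=[[[0, 0, 0.03, 0, 0, 5.6], [0, 0, 0.07, 0, 0, 11.2], [0, 0, 0.1, 0, 0, 16.8], [0, 0, 0.14, 0, 0, 22.4], [0, 0, 0.17, 0, 0, 28], [0, 0, 0.2, 0, 0, 22.4], [0, 0, 0.24, 0, 0, 16.8], [0, 0, 0.27, 0, 0, 11.2], [0, 0, 0.31, 0, 0, 5.6], [0, 0, 0.34, 0, 0, 0]]])

```text
clock: 20.45
tcp_pos: [0.5661, 0.1963, 0.0624]
orientation: [-0.001, -0.456, 0.89, 0.001]
wrist_force: [0.9, 1.4, -7.1]
finger_gap: 0.0223
```

Call:
send_rows(deltas=[[[0, 0, 0.04, 0, 0, 5.6], [0, 0, 0.08, 0, 0, 11.2], [0, 0, 0.12, 0, 0, 16.8], [0, 0, 0.16, 0, 0, 22.4], [0, 0, 0.2, 0, 0, 28], [0, 0, 0.24, 0, 0, 22.4], [0, 0, 0.28, 0, 0, 16.8], [0, 0, 0.32, 0, 0, 14]]])

```text
clock: 21.25
tcp_pos: [0.5666, 0.1965, 0.0671]
orientation: [-0.0, -0.561, 0.828, 0.0]
wrist_force: [-0.0, -0.6, -0.9]
finger_gap: 0.0225
```

```bash
python3 look.py w10
```

```text
21.25 [0.5666 0.1965 0.0671] [-5.000e-04 -5.612e-01  8.277e-01  4.000e-04] [-0.02 -0.62 -0.9 ] 0.022450648067149137 [ 0.2   0.46 -0.16  0.96  0.   -0.99]
white 317 [0.5502 0.1902 0.0779] (0.5639, 0.1899, 0.025) 323.4069400630915 252.41640378548897
pink 586 [0.5622 0.1862 0.0778] (0.5652, 0.1933, 0.0113) 320.89078498293514 255.11092150170649
yellow 2699 [0.5467 0.1411 0.0776] (0.5469, 0.1416, 0.012) 315.9996294924046 143.3775472397184
```

Free. Lifting and carrying to the tube.

Call:
send_rows(deltas=[[[0, 0, 3, 0, 0, 0], [0, 0, 7, 0, 0, 0], [0, 0, 12, 0, 0, 0], [0, 0, 17, 0, 0, 0], [0, 0, 20, 0, 0, 0], [0, 0, 20.7, 0, 0, 0]]])

```text
clock: 21.9
tcp_pos: [0.5687, 0.1969, 0.2792]
orientation: [0.003, -0.562, 0.827, -0.001]
wrist_force: [0.7, -0.5, -1.4]
finger_gap: 0.0226
```

Call:
send_rows(deltas=[[[-0.4, -3, 0, 0, 0, 0], [-1, -7.5, 0, 0, 0, 0], [-1.6, -12, 0, 0, 0, 0], [-2.2, -16.5, 0, 0, 0, 0], [-2.8, -21, 0, 0, 0, 0], [-3.4, -25.5, 0, 0, 0, 0], [-4, -30, 0, 0, 0, 0], [-4.6, -34.5, 0, 0, 0, 0], [-5.1, -38, 0, 0, 0, 0], [-5.4, -40.5, 0, 0, 0, 0], [-5.4, -40.5, 0, 0, 0, 0], [-5.4, -40.5, 0, 0, 0, 0]]])

```text
clock: 23.1
tcp_pos: [0.5125, -0.2086, 0.273]
orientation: [-0.0, -0.561, 0.828, 0.001]
wrist_force: [0.2, -0.4, -0.9]
finger_gap: 0.0226
```

```bash
python3 tube.py t6
```

```text
23.1 [ 0.5125 -0.2086  0.273 ] [-4.000e-04 -5.611e-01  8.278e-01  1.400e-03] [ 0.24 -0.43 -0.92] 0.022630426130926494 [-0.53  0.27  0.08  1.39  0.   -1.72]
1833 [ 0.48437837 -0.23815652  0.19001996] [ 0.54013525 -0.18301584  0.2004695 ]
((0.5122179388999939, -0.21009895205497742), 0.02815849706530571)
```

View pics/t6.png

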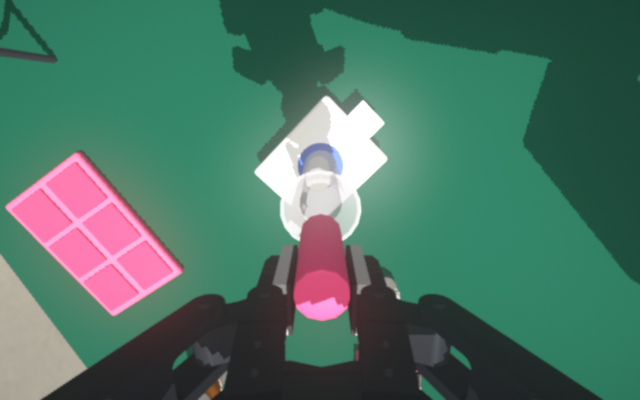

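View pics/t6_side.png

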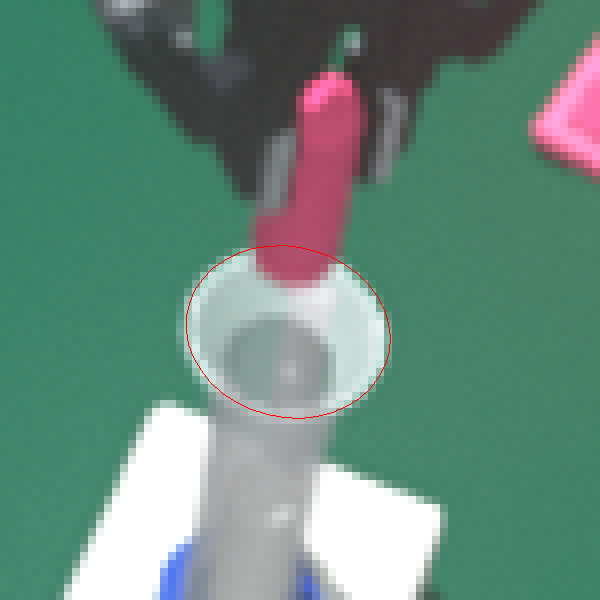

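Pink is centred over the funnel at (320,210). Going down 4 cm, then checking.

Call:
send_rows(deltas=[[[0, 0, -1, 0, 0, 0], [0, 0, -2, 0, 0, 0], [0, 0, -3, 0, 0, 0], [0, 0, -4, 0, 0, 0], [0, 0, -4, 0, 0, 0], [0, 0, -4, 0, 0, 0]]])

```text
clock: 23.85
tcp_pos: [0.513, -0.2084, 0.2339]
orientation: [-0.0, -0.561, 0.828, 0.0]
wrist_force: [0.6, 0.2, -0.4]
finger_gap: 0.0226
```

```bash
python3 tube.py t7
```

```text
23.85 [ 0.513  -0.2084  0.2339] [-2.000e-04 -5.610e-01  8.278e-01  4.000e-04] [ 0.59  0.17 -0.37] 0.022639656392235877 [-0.53  0.27 -0.    1.3   0.   -1.72]
2268 [ 0.48422186 -0.23804526  0.19001293] [ 0.54013394 -0.18862722  0.20593647]
((0.5121786594390869, -0.2103053778409958), 0.028198909014463425)
```

View pics/t7.png

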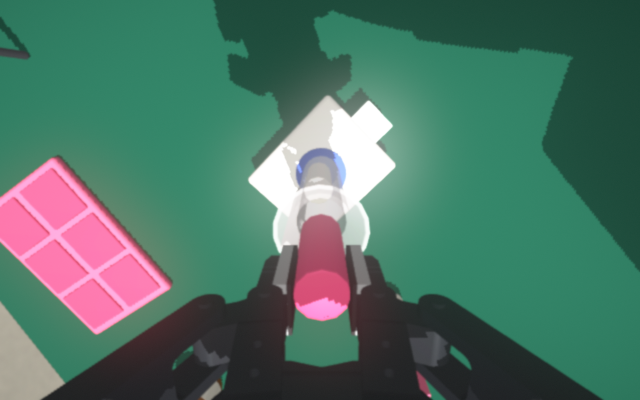

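View pics/t7_side.png

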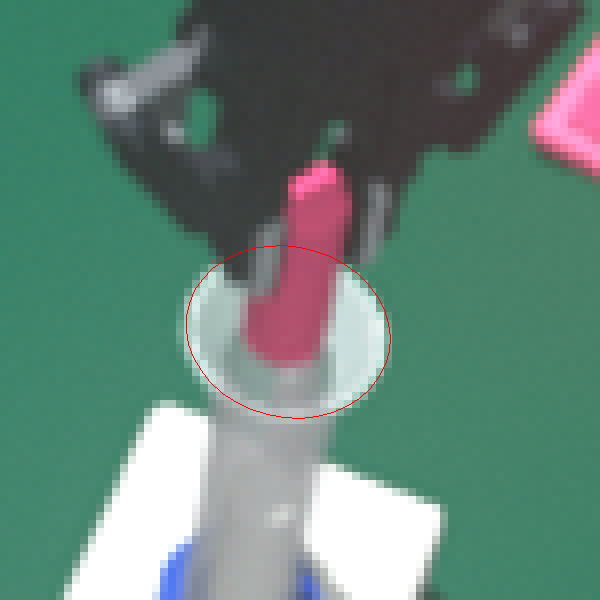

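Well aligned. Lowering 2 cm more.

Call:
send_rows(deltas=[[[0, -0.1, -0.7, 0, 0, 0], [0, -0.1, -1.4, 0, 0, 0], [0, -0.1, -2, 0, 0, 0], [0, -0.1, -2, 0, 0, 0]]])

```text
clock: 24.4
tcp_pos: [0.5125, -0.2092, 0.2129]
orientation: [-0.001, -0.561, 0.828, 0.001]
wrist_force: [0.1, 0.3, -0.3]
finger_gap: 0.0224
```

Call:
send_rows(deltas=[[[0, 0, 0, 0, 0, 0], [0, 0, 0, 0, 0, 0], [0, 0, 0, 0, 0, 0], [0, 0, 0, 0, 0, 0], [0, 0, 2, 0, 0, 0], [0, 0, 5, 0, 0, 0], [0, 0, 6, 0, 0, 0], [0, 0, 6, 0, 0, 0]]], jaw=0.2)

```text
clock: 25.2
tcp_pos: [0.5142, -0.2101, 0.2761]
orientation: [0.001, -0.561, 0.828, -0.002]
wrist_force: [-0.1, 0.9, -0.1]
finger_gap: 0.0515
```

```bash
python3 tube.py t8
```

```text
25.2 [ 0.5142 -0.2101  0.2761] [ 8.000e-04 -5.610e-01  8.278e-01 -1.700e-03] [-0.06  0.89 -0.05] 0.05148573798465936 [-0.53  0.26  0.09  1.39  0.   -1.72]
2408 [ 0.48433122 -0.2381205   0.19000548] [ 0.5399504  -0.18216194  0.20095052]
((0.5122954249382019, -0.20996297895908356), 0.02828422375023365)
```

View pics/t8.png

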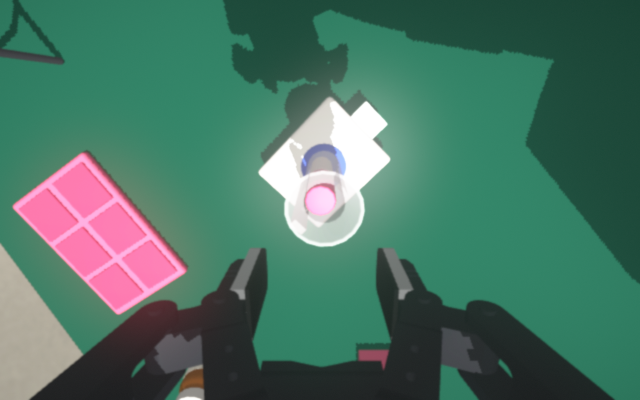

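View pics/t8_side.png

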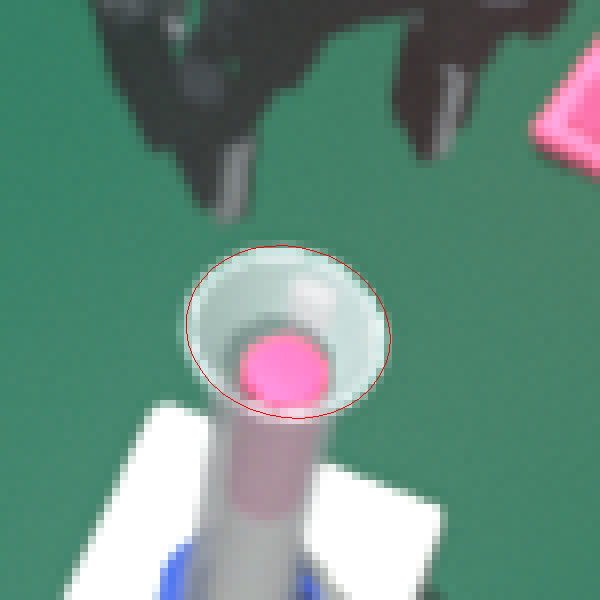

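Pink rests on white in the tube: side crop, top at (285,372), seam at (270,515). Backing up a little and making last checks.

Call:
send_rows(deltas=[[[0, 0, 3, 0, 0, 0], [-3, 0, 6, 0, 0, 0], [-7, 0, 8, 0, 0, 0], [-10, 0, 8, 0, 0, 0], [-10, 0, 8, 0, 0, 0], [-10, 0, 8, 0, 0, 0], [-10, 0, 8, 0, 0, 0]]])

```text
clock: 26.05
tcp_pos: [0.4136, -0.2095, 0.3532]
orientation: [-0.0, -0.561, 0.828, 0.001]
wrist_force: [-0.1, -0.5, -0.7]
finger_gap: 0.0515
```

```bash
python3 - <<'E'
from workcell import *
from h import *
import pickle
for n in ["top","side"]:
    p=read_camera(n); cv2.imwrite(f"pics/end_{n}.png",p["img"][:,:,::-1]); p0=pickle.load(open(n+"0.pkl","rb"))
    W=cloud(p);z=W[...,2]; b={"top":(195,300,190,255),"side":(250,305,165,235)}[n]
    m=np.zeros((400,640),bool);m[b[2]:b[3],b[0]:b[1]]=1
    ct=m&(abs(z-.044)<.008); print(n,"case",cv2.minAreaRect(W[ct][:,:2].astype(np.float32)),np.median(z[ct]))
    im=p["img"].astype(int);r,g,bb=im[...,0],im[...,1],im[...,2]
    y=m&(r-bb>80)&(g>bb+50)&(z>.068); print("yellow top",np.median(W[y],0).round(4))
    t=(r-g>60)&(bb>g+20)&(np.hypot(W[...,0]-.5125,W[...,1]+.2097)<.02); print("pink in tube",t.sum(),np.median(W[t],0).round(4) if t.sum() else '')
    for zz in(.045,.111,.177): print(zz,proj(p,[.5125,-.2097,zz]).round(1))
    d=np.abs(p["img"].astype(int)-p0["img"]).max(-1)>50
    cv2.imwrite(f"pics/diff_{n}.png",(d*255).astype(np.uint8))
print(get_state()["clock"],get_state()["wrist_force"])
E
```

```text
top case ((0.5665354132652283, 0.19737191498279572), (0.20444855093955994, 0.08984042704105377), 68.936279296875) 0.04327092277390765
yellow top [0.5479 0.142  0.0767]
pink in tube 56 [ 0.5158 -0.2091  0.1768]
0.045 [378.7 243.3]
0.111 [382.8 243.5]
0.177 [387.3 243.7]
side case ((0.5665756464004517, 0.1952153593301773), (0.2063789963722229, 0.09128422290086746), 68.83186340332031) 0.04432310544142648
yellow top [0.5442 0.1401 0.0777]
pink in tube 80 [ 0.5141 -0.2099  0.1775]
0.045 [357.3 295.7]
0.111 [359.8 282.3]
0.177 [362.4 267.4]
26.15 [1.05138268 0.86033038 0.18383874]
```

View pics/end_side.png

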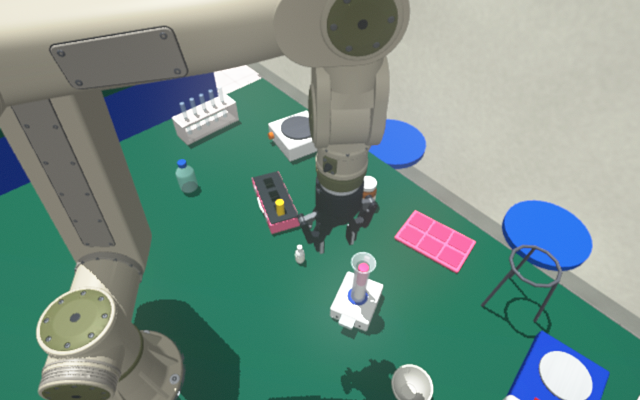

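View pics/diff_side.png

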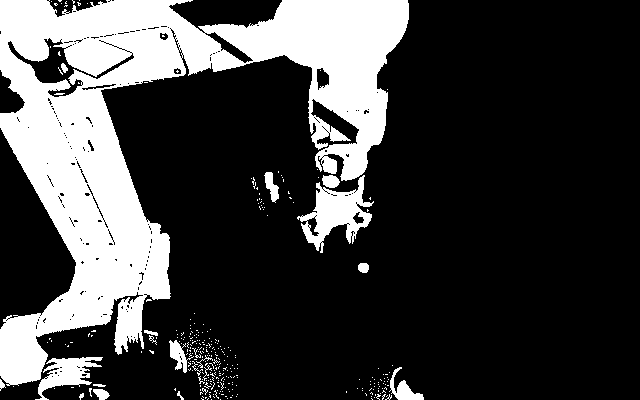

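Pink's top is at z ≈ 0.177, exactly the expected height. The case is flat and unmoved, yellow is in its cutout, and the bystanders in view haven't shifted. Handing in.

```bash
python3 -c "
from workcell import *
print(hand_in())"
```

```text
the job is handed in; nothing more can be done
None
```

Both slugs are loaded in the melter's tube: white at the bottom, pink on top of it. I worked each one up with ±14° twists, rising about 2 mm per stroke. The strongest upward pull read (at the ends of moves) was about 7 N for white and 8 N for pink. Each slug was lowered into the tube mouth with no contact force and then released. The job was handed in at about 26 s.

**Last checks before handing in:**
- **Slugs:** pink's top measured z = 0.177 m, which is exactly the height expected with white resting on the tube's bottom. I measured it within about 3 mm of the tube's axis. White at the bottom was judged from the pictures and from pink's height.
- **Case and yellow slug:** the case top was level at 44 mm. Its centre was within about 2 mm and its angle within 1° of the start. The yellow slug's top was at its original height.
- **Bystanders:** none of the ones in view had shifted. The arm partly hid the jar and fully hid the beaker in the last side picture, so neither was checked again. The mortar's edge differed slightly from the first picture, where the arm's shadow now falls. It looked to be in its original place and the arm never went near it.
- **Gripper:** it was open and clear of everything.

No check failed or disagreed beyond the camera calibration error of about 2 mm.

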